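Gather the sleeves in the tote's red corner

TASK

Pick up the grey parts tote by its black handle, lift it a good 5 cm clear of everything and tip it down towards its red corner until all three loose brass sleeves have slid right into that corner and lie close together there. Finish with the program still holding the tote up, tilted and still, with the sleeves resting in the red corner. Spill none, and leave the multimeter, circuit board, phone and flux bottle where they are.

Things in the scene. Friction and masses are not known exactly. Their poses are not given: they have to be found in the camera images.
- tote: open grey plastic carry tote with a fixed bridge handle, loose on the bench, about 0.3 kg empty. Outside 180 mm (x) by 140 mm (y), walls and floor 4 mm thick, walls 50 mm high with a 5 mm rim lip. Origin at the centre of its underside, z up. The corner at (-x, -y) is red inside and out for 50 mm each way; the other corners are grey.
- handle (a point): centre of the handle's black grip, on the tote's middle, 100 mm above its underside. The grip is 80 mm long (along the tote's x), 34 mm thick (along y, flat sides) and 24 mm tall; thinner grey arms carry it on to a strap up each short end of the tote. Nothing lies within 50 mm beside it, and below it 35 mm is clear down to the rim's level. Axes as the tote's.
- red_corner (a point): point on the edge where the two walls meet inside the red corner, 86 mm to -x, 66 mm to -y of the tote's middle, 16 mm above its underside. The inside is smooth: sleeves start to slide at about 15 degrees of slope and run down both walls into the corner at 30 to 40 degrees, with the tote's up axis leaning half-way between its own -x and -y (red corner lowest).
- red_foot (a point): outer bottom corner of the tote below the red corner, 90 mm to -x and 70 mm to -y of the tote's origin, at the level of its underside
- multimeter: dark teal multimeter, 145 x 70 x 41 mm, lying behind the work; origin under its centre; bystander
- circuit_board: green circuit board, 70 x 100 x 16 mm, lying behind the work; origin under its centre; bystander
- phone: black phone, 138 x 72 x 10 mm, lying behind the work; origin under its centre; bystander
- flux_bottle: small white bottle with a red nozzle, 40 mm diameter, 98 mm high, standing behind the bench vice, right of the work; origin under its centre; bystander
- sleeve_1_mid (a point): centre of a loose plain brass sleeve (tube), 18 mm diameter, 27 mm long, about 50 g, standing on the floor of the tote at the start; z along its length
- sleeve_2_mid (a point): centre of a loose plain brass sleeve (tube), 18 mm diameter, 27 mm long, about 50 g, standing on the floor of the tote at the start; z along its length
- sleeve_3_mid (a point): centre of a loose plain brass sleeve (tube), 18 mm diameter, 27 mm long, about 50 g, standing on the floor of the tote at the start; z along its length

How it is judged:
By the outcome, as a careful person would: the job done as asked, in the order asked, and still so for the second after the job is handed in, while the arm keeps its last pose, push and grip.
It also fails if it takes over 45 s, if anything falls off the work surface, if the arm or the gripper's body presses on something with over 40 N, if the wrist force passes 120 N, or if a joint passes its speed limit or range.

ROBOT

A 7-joint arm with a two-finger parallel gripper is mounted at the origin on a cart in front of the work surface, level with it; the furniture and walls round the work are solid. World frame = base frame: x ahead of the robot, y to its left, z up, the work surface at z = 0. Lengths are in m, angles in rad, forces in N, time in s.
With the tool pointing down it reaches from about 0.4 to 0.875 m from the base axis. Payload 19.3 kg.
Tool frame: the origin (TCP) lies on the centre line of the jaws, within the pads' length; the fingertips stand 14 mm ahead of it and the grasp point (between the pads) lies 5 mm behind it; x points along the fingers, y is the direction in which the jaws open and shut, and the axes are right-handed (so a half turn about x gives the same grasp; the last joint's range is limited). The gripper opens to 85 mm and grips with 20 to 120 N. Pads are 22 mm wide; open, the fingers measure 114 mm over their backs; the gripper's body (76 mm by 85 mm) begins 54 mm behind the grasp point. The pads swing forward as they close: fully open they stand 13 mm farther back than shut.
Start: joints at [1.082, 0.521, -0.036, 1.599, 0.021, 1.021, -0.113], TCP at [0.254, -0.571, 0.245] pointing down, gripper open.
Joint ranges: [-2.91, 2.91], [-0.3, 2.13], [-1.5, 1.42], [0.17, 2.43], [-1.26, 4.41], [0.16, 1.93], [-2.52, 2.52]. Speed limits (rad/s): [1.89, 1.89, 2.39, 2.39, 3.01, 3.01, 3.01].

INTERFACE

Orientations are given as [roll, pitch, yaw] about the fixed x, y, z axes, in that order (R = Rz(yaw) Ry(pitch) Rx(roll)).
In Python, from workcell import monitor, optics, bot gives the robot as it stands.
- The arm moves only by the tool arm_command, never from a script. Its arguments are lists of equal length, an entry for each row: "delta_pos": the shift along the tool's x, y, z as a fraction of full scale, a list of three; "rotation": the turn, a rotation vector about the tool's x, y, z as a fraction of full scale, a list of three. In form: {"delta_pos": [[dx, dy, dz], ...], "rotation": [[wx, wy, wz], ...]}. A call has 1 to 10 rows; each row shifts and turns the pose as measured when the row begins, along the tool's axes as they then stand; what a row does not reach is not made up. Full scale, the value 1, is 30 mm for a shift and 6 degrees for a turn. A row lasts 1/10 s, in which the tool goes at most 50 mm and 8.59 degrees, less where a joint would pass 70% of its speed; a pose out of reach is approached as far as the arm can. A call with a number of a shift or a turn outside -1 to 1 is refused whole. A call with a gripper value outside its range is refused whole. "gripper" is the closure, from -1 (fully open) to 1 (shut), so that 0 is half open, set as the call begins (left out, the last holds). The fingers move at their own pace and stop on an object; "grip_force" is the grip in N (left out, the last holds). Time passes only in rows, so rows that do not move let the fingers close. It gives the time, the measured TCP pose, the force and the opening at its end, in the units of the state.
- monitor.observe(): the state, without advancing time (a new reading comes with each control period).
- optics.grab_frame(name): name is "scene" or "top" or "wrist"; returns the picture (420x560x3 uint8, red, green, blue); there is no depth.
- optics.camera_params(name): a dict with "fx", "fy", "cx", "cy" (pixels), "origin" and "rotation" of the camera in the world. Camera axes: x right, y down, z forward; pixel columns grow to the right and rows downward; lengths in m; the calibration is good to about 2 mm. A picture is of the moment at which its call begins: read the wrist's pose just before it. camera_params takes no time and is no camera call; for the wrist camera it gives the pose at the moment of the call.
- bot.job_done(): hands the job in, once; it reports no verdict.
The state is a dict: "clock": time; "qpos": joint angles; "qd": joint speeds; "joint_efforts": joint torques, N m; "position": TCP position; "tool_rot": TCP orientation; "force": force on the tool from outside, world axes, zero at the start; "moment": the same for the moment, N m; "grip_width": finger opening in m.
Only numpy, scipy, OpenCV 4.12 (cv2) and the standard library are available. Lean on these libraries where they do the work, as an engineer would, in place of code of your own. Each camera call takes 0.05 s, during which the arm holds its last target. There are 200 camera calls.

## Working session

There is one attempt and no reset: what is moved stays moved. The work goes in short steps, Python scripts to look and compute and a tool call to move; the robot and the scene stay as the last step left them, time stands still between calls to the robot, and variables do not carry over. Pictures are saved under pics/ and viewed, about 8 in all and at most 12, crops included, and the job is handed in when it is done.

Besides the shell and the picture viewer there is one more tool, called after ">>>" as name(argument=value, ...), one argument or row to a line, values as JSON. arm_command: Moves the arm, as the interface text tells. Its arguments: {"type":"object","properties":{"delta_pos":{"type":"array","items":{"type":"array","items":{"type":"number"}}},"rotation":{"type":"array","items":{"type":"array","items":{"type":"number"}}},"gripper":{"type":"number"},"grip_force":{"type":"number"}},"required":["delta_pos","rotation"]}

```bash
mkdir -p pics
python3 - <<'E'
from workcell import monitor, optics, bot
import cv2,numpy as np
s=monitor.observe();print(s)
ims=[]
for n in ["scene","top"]:
    im=optics.grab_frame(n);cv2.imwrite(f"pics/{n}0.png",im[:,:,::-1]);p=optics.camera_params(n);print(n,p)
E
```

```text
{'clock': 0.0, 'qpos': array([ 1.08178818,  0.52202342, -0.03634125,  1.60002451,  0.02120582,
        1.02109352, -0.11280337]), 'qd': array([ 0.00102145,  0.00202205, -0.00042741, -0.00102353, -0.00075747,
       -0.00150602, -0.0001604 ]), 'joint_efforts': array([-2.46421459e-04, -9.27081800e+01,  1.97941236e+00, -3.69920683e+01,
        1.78168580e-02,  8.18714179e-03,  2.62811579e-05]), 'position': array([ 0.25400701, -0.57069262,  0.2447138 ]), 'tool_rot': array([-1.5005603 ,  1.56963274,  2.05984251]), 'force': array([ 0.06241985, -0.85006885, -0.53395469]), 'moment': array([0.02152374, 0.02367867, 0.0298573 ]), 'grip_width': 0.08533347002173958}
scene {'fx': 471.87702048627875, 'fy': 471.87702048627875, 'cx': 277.18949595087133, 'cy': 214.32053496758684, 'origin': array([-0.05031405,  0.49758248,  0.5557241 ]), 'rotation': array([-2.05616298, -0.01833389, -2.3526231 ])}
top {'fx': 504.862134080104, 'fy': 504.862134080104, 'cx': 277.1592060322162, 'cy': 215.37080853090632, 'origin': array([ 0.30617802, -0.20191514,  1.3639471 ]), 'rotation': array([-2.95352758,  0.06009678, -1.54461099])}
```

View pics/scene0.png

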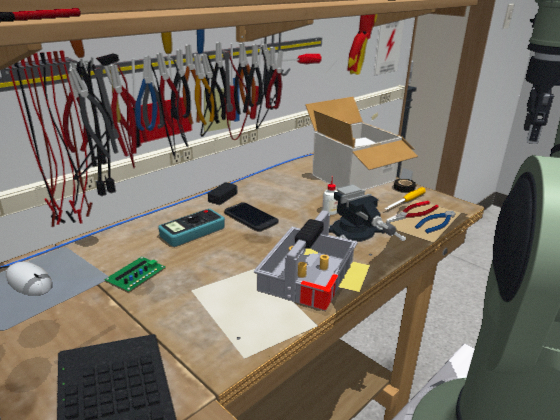

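View pics/top0.png

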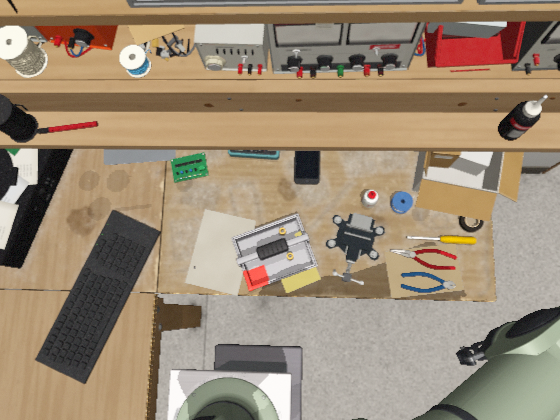

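The top view shows the tote's grip at about (272,247) and the red corner at (257,277). In the scene view the grip is near (310,235). I'll measure both.

```bash
cat > h.py <<'E'
import numpy as np,cv2
from scipy.spatial.transform import Rotation as R
from workcell import monitor, optics, bot
rot=lambda e:R.from_euler('xyz',e).as_matrix()
def ray(p,uv):
    d=rot(p['rotation'])@np.array([(uv[0]-p['cx'])/p['fx'],(uv[1]-p['cy'])/p['fy'],1]);return np.array(p['origin']),d/np.linalg.norm(d)
def plane(p,uv,z):
    o,d=ray(p,uv);return o+d*(z-o[2])/d[2]
def proj(p,X):
    c=rot(p['rotation']).T@(np.array(X)-p['origin']);return np.array([p['fx']*c[0]/c[2]+p['cx'],p['fy']*c[1]/c[2]+p['cy']])
def tri(rays):
    A=sum(np.eye(3)-np.outer(d,d) for o,d in rays);b=sum((np.eye(3)-np.outer(d,d))@o for o,d in rays);return np.linalg.solve(A,b)
def blob(m):
    n,l,s,c=cv2.connectedComponentsWithStats(m.astype(np.uint8));i=1+np.argmax(s[1:,4]);return s[i],c[i],(l==i)
E
python3 - <<'E'
from h import *
P={n:optics.camera_params(n) for n in ['top','scene']}
rays=[]
for n,(x0,y0,x1,y1) in {'top':(245,225,300,270),'scene':(285,205,340,265)}.items():
    im=cv2.imread(f'pics/{n}0.png').astype(int)
    m=np.zeros(im.shape[:2],bool);m[y0:y1,x0:x1]=(im.max(2)<60)[y0:y1,x0:x1]
    s,c,mm=blob(m);r=cv2.minAreaRect(np.argwhere(mm)[:,::-1].astype(np.float32));print(n,s,c,r)
    rays.append(ray(P[n],c))
    if n=='top':
        b=cv2.boxPoints(r);print('top pts z.112',[plane(P[n],q,.112).round(4) for q in b])
    rm=(im[:,:,2]>170)&(im[:,:,1]<60)&(im[:,:,0]<60)
    k=np.zeros_like(rm);k[(250 if n=='scene' else 255):320,(230 if n=='top' else 280):345]=1
    s,c,mm=blob(rm&k);print('red',s,c,cv2.minAreaRect(np.argwhere(mm)[:,::-1].astype(np.float32)))
    if n=='top': print(plane(P[n],c,.04))
print('handle tri',tri(rays))
im=cv2.imread('pics/top0.png');a=cv2.resize(im[205:300,225:330],None,fx=5,fy=5,interpolation=cv2.INTER_CUBIC);cv2.imwrite('pics/c1.png',a)
E
```

```text
top [257 239  29  14  45] [269.86666667 243.8       ] ((270.40045166015625, 244.82127380371094), (4.5069074630737305, 30.068471908569336), 70.34617614746094)
top pts z.112 [array([ 0.4595, -0.0681,  0.112 ]), array([ 0.4863, -0.1385,  0.112 ]), array([ 0.4756, -0.1426,  0.112 ]), array([ 0.4489, -0.0723,  0.112 ])]
red [251 282   4   4   8] [252.25 283.75] ((252.3499755859375, 283.45001220703125), (2.2135939598083496, 3.7947328090667725), 18.43494987487793)
[ 0.37352032 -0.05519061  0.04      ]
scene [295 220  29  28 470] [309.88510638 232.14893617] ((309.12432861328125, 232.4540557861328), (18.968538284301758, 32.05535888671875), 36.02737045288086)
red [301 275  37  17 183] [322.53005464 283.96174863] ((320.2656555175781, 285.117431640625), (15.060349464416504, 36.87421798706055), 78.31063079833984)
handle tri [ 0.46601436 -0.10695855  0.10164143]
```

View pics/c1.png

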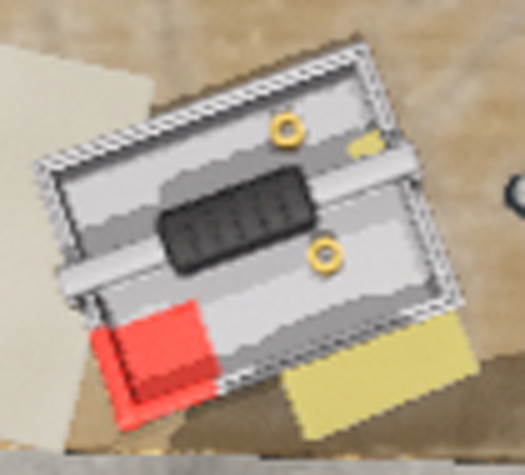

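The enlarged top view shows the rim corners at crop px (40,165), (362,42), (462,303) and (122,430), the last being red, with the grip centred at about (238,220). I'll refine the numbers.

Run:
```python
from h import *
p=optics.camera_params('top')
c=np.array([[122,430],[462,303],[362,42],[40,165]])/5+[225,205]
W=np.array([plane(p,q,.05) for q in c]);print(W.round(4),W.mean(0))
e=(W[1]-W[0]+W[2]-W[3]);print('yaw',np.degrees(np.arctan2(e[1],e[0])), [np.linalg.norm(W[i]-W[i-1]) for i in range(4)])
im=cv2.imread('pics/top0.png').astype(int);m=np.zeros(im.shape[:2],bool);m[225:270,245:300]=(im.max(2)<105)[225:270,245:300]
s,cc,mm=blob(m);r=cv2.minAreaRect(np.argwhere(mm)[:,::-1].astype(np.float32));print(s,cc,r)
b=np.array([plane(p,q,.112) for q in cv2.boxPoints(r)]);print(b,b.mean(0))
for i in(0,1):
  e=b[i+1]-b[i];print(np.linalg.norm(e),np.degrees(np.arctan2(e[1],e[0])))
s=monitor.observe();print(rot(s['tool_rot']).round(3))
```

```text
[[ 0.3542 -0.0495  0.05  ]
 [ 0.4236 -0.2243  0.05  ]
 [ 0.5606 -0.1699  0.05  ]
 [ 0.4919 -0.0009  0.05  ]] [ 0.45758261 -0.11115853  0.05      ]
yaw -68.11276093703746 [np.float64(0.14601049200340732), np.float64(0.18800790986909952), np.float64(0.14746396416324725), np.float64(0.18247636556638017)]
[256 238  32  22 422] [271.97867299 248.53554502] ((271.7628173828125, 248.60800170898438), (13.921911239624023, 31.336095809936523), 70.70995330810547)
[[ 0.46079478 -0.06605262  0.112     ]
 [ 0.48826766 -0.13960621  0.112     ]
 [ 0.45540113 -0.15185949  0.112     ]
 [ 0.42808759 -0.07870159  0.112     ]] [ 0.45813779 -0.10905498  0.112     ]
0.07851680782080268 -69.51892339860353
0.035076372346753974 -159.5535615736068
[[-0.     0.407 -0.914]
 [ 0.001 -0.914 -0.407]
 [-1.    -0.001  0.   ]]
```

```bash
cat >> h.py <<'E'
def plan(p,Rt,n):
    s=monitor.observe();p0=s['position'];R0=R.from_matrix(rot(s['tool_rot']));w=(R0.inv()*R.from_matrix(Rt)).as_rotvec()
    print('clock',s['clock'],'dist',np.linalg.norm(p-p0),'ang',np.degrees(np.linalg.norm(w)))
    D=[];Q=[]
    for i in range(n):
        Ri=R0*R.from_rotvec(w*i/n);D.append(((Ri.inv().apply(p-p0))/n/.03).round(2).tolist());Q.append((w/n/np.radians(6)).round(2).tolist())
    print(D);print(Q)
YAW=np.radians(-69.2);xt=np.array([np.cos(YAW),np.sin(YAW),0]);yt=np.array([-xt[1],xt[0],0]);zt=np.array([0,0,1.])
# tool: x=-zt, y=yt, z=x cross y
TOOL=np.c_[-zt,yt,np.cross(-zt,yt)]
E
python3 - <<'E'
from h import *
plan(np.array([.458,-.11,.235]),TOOL,19)
p=optics.camera_params('top')
for z in(.6,.8):print(plane(p,(280,150),z))
E
```

```text
clock 0.1 dist 0.5039512264617013 ang 86.80312092805903
[[0.02, -0.59, -0.66], [0.02, -0.54, -0.7], [0.02, -0.48, -0.74], [0.02, -0.42, -0.78], [0.02, -0.36, -0.81], [0.02, -0.29, -0.83], [0.02, -0.22, -0.85], [0.02, -0.16, -0.87], [0.02, -0.09, -0.88], [0.02, -0.02, -0.88], [0.02, 0.05, -0.88], [0.02, 0.12, -0.88], [0.02, 0.19, -0.86], [0.02, 0.26, -0.84], [0.02, 0.33, -0.82], [0.02, 0.39, -0.79], [0.02, 0.45, -0.76], [0.02, 0.51, -0.72], [0.02, 0.57, -0.68]]
[[-0.76, -0.0, 0.0], [-0.76, -0.0, 0.0], [-0.76, -0.0, 0.0], [-0.76, -0.0, 0.0], [-0.76, -0.0, 0.0], [-0.76, -0.0, 0.0], [-0.76, -0.0, 0.0], [-0.76, -0.0, 0.0], [-0.76, -0.0, 0.0], [-0.76, -0.0, 0.0], [-0.76, -0.0, 0.0], [-0.76, -0.0, 0.0], [-0.76, -0.0, 0.0], [-0.76, -0.0, 0.0], [-0.76, -0.0, 0.0], [-0.76, -0.0, 0.0], [-0.76, -0.0, 0.0], [-0.76, -0.0, 0.0], [-0.76, -0.0, 0.0]]
[ 0.55585083 -0.15389654  0.6       ]
[ 0.49048693 -0.16646772  0.8       ]
```

>>> arm_command(
  delta_pos=[
    [0.02,-0.59,-0.66],
    [0.02,-0.54,-0.7],
    [0.02,-0.48,-0.74],
    [0.02,-0.42,-0.78],
    [0.02,-0.36,-0.81],
    [0.02,-0.29,-0.83],
    [0.02,-0.22,-0.85],
    [0.02,-0.16,-0.87],
    [0.02,-0.09,-0.88],
    [0.02,-0.02,-0.88],
  ],
  rotation=[
    [-0.76,0,0],
    [-0.76,0,0],
    [-0.76,0,0],
    [-0.76,0,0],
    [-0.76,0,0],
    [-0.76,0,0],
    [-0.76,0,0],
    [-0.76,0,0],
    [-0.76,0,0],
    [-0.76,0,0],
  ],
  gripper=-1,
)

```text
clock: 1.1
position: [0.3596, -0.3184, 0.236]
tool_rot: [-1.847, 1.565, 2.539]
force: [-0.0, -0.7, 0.3]
grip_width: 0.0851
```

Run:
```python
from h import *
s=monitor.observe();print(s['position'],s['tool_rot'],s['qpos'],s['qd'].round(2))
plan(np.array([.458,-.11,.235]),TOOL,12)
```

```text
[ 0.35962159 -0.31844554  0.23597726] [-1.84702184  1.56536927  2.53900331] [ 0.85126689  0.32021212 -0.30960039  1.9644898   0.12438247  0.88041877
  0.15014705] [-0.3  -0.12 -0.31  0.23  0.08 -0.08  0.19]
clock 1.1 dist 0.23049687574611552 ang 39.50044522370263
[[0.0, 0.07, -0.64], [0.0, 0.11, -0.63], [0.0, 0.15, -0.62], [0.0, 0.18, -0.61], [0.0, 0.22, -0.6], [0.0, 0.25, -0.59], [0.0, 0.28, -0.57], [0.0, 0.32, -0.56], [0.0, 0.35, -0.54], [0.0, 0.38, -0.52], [0.0, 0.41, -0.49], [0.0, 0.43, -0.47]]
[[-0.55, -0.0, 0.0], [-0.55, -0.0, 0.0], [-0.55, -0.0, 0.0], [-0.55, -0.0, 0.0], [-0.55, -0.0, 0.0], [-0.55, -0.0, 0.0], [-0.55, -0.0, 0.0], [-0.55, -0.0, 0.0], [-0.55, -0.0, 0.0], [-0.55, -0.0, 0.0], [-0.55, -0.0, 0.0], [-0.55, -0.0, 0.0]]
```

>>> arm_command(
  delta_pos=[
    [0.0,0.07,-0.64],
    [0.0,0.11,-0.63],
    [0.0,0.15,-0.62],
    [0.0,0.18,-0.61],
    [0.0,0.22,-0.6],
    [0.0,0.25,-0.59],
    [0.0,0.28,-0.57],
    [0.0,0.32,-0.56],
    [0.0,0.35,-0.54],
    [0.0,0.38,-0.52],
  ],
  rotation=[
    [-0.55,0,0],
    [-0.55,0,0],
    [-0.55,0,0],
    [-0.55,0,0],
    [-0.55,0,0],
    [-0.55,0,0],
    [-0.55,0,0],
    [-0.55,0,0],
    [-0.55,0,0],
    [-0.55,0,0],
  ],
)

```text
clock: 2.1
position: [0.4443, -0.1275, 0.2362]
tool_rot: [-2.492, 1.566, 2.52]
force: [-0.3, -0.3, -0.7]
grip_width: 0.0853
```

Run:
```python
from h import *
s=monitor.observe();print(s['position'],s['qpos'],s['qd'].round(2))
plan(np.array([.458,-.11,.2]),TOOL,4)
```

```text
[ 0.44426905 -0.12749951  0.23622689] [ 0.58770542  0.31472162 -0.53161661  1.99835341  0.20079242  0.8841583
  0.24827564] [-0.29  0.06 -0.21 -0.05  0.1   0.04  0.08]
clock 2.1 dist 0.042510697617128425 ang 3.653476682476625
[[0.3, 0.15, -0.1], [0.3, 0.15, -0.1], [0.3, 0.16, -0.1], [0.3, 0.16, -0.1]]
[[-0.15, -0.01, 0.01], [-0.15, -0.01, 0.01], [-0.15, -0.01, 0.01], [-0.15, -0.01, 0.01]]
```

>>> arm_command(
  delta_pos=[
    [0,0.15,-0.1],
    [0,0.15,-0.1],
    [0,0.16,-0.1],
    [0,0.16,-0.1],
    [0,0,0],
    [0,0,0],
  ],
  rotation=[
    [-0.15,0,0],
    [-0.15,0,0],
    [-0.15,0,0],
    [-0.15,0,0],
    [0,0,0],
    [0,0,0],
  ],
)

```text
clock: 2.7
position: [0.4601, -0.1069, 0.236]
tool_rot: [-2.588, 1.565, 2.497]
force: [-0.7, 0.4, 0.1]
grip_width: 0.0856
```

Run:
```python
from h import *
s=monitor.observe();print(s['position'])
p=optics.camera_params('wrist');im=optics.grab_frame('wrist');cv2.imwrite('pics/w1.png',im[:,:,::-1]);print(p)
for z in (.088,.1,.112):print(z,proj(p,[.458,-.11,z]))
H=np.array([.458,-.11,.112])
for a,b in((40,17),(40,-17),(-40,-17),(-40,17)):print(proj(p,H+xt*a/1e3+yt*b/1e3).round(1))
plan(np.array([.458,-.11,.2]),TOOL,3)
```

```text
[ 0.46006997 -0.10689854  0.23598109]
{'fx': 290.1235528882003, 'fy': 290.1235528882003, 'cx': 278.26468251348626, 'cy': 207.93767647607754, 'origin': array([ 0.43243743, -0.03237102,  0.36522246]), 'rotation': array([2.82895380e+00, 2.10668249e-03, 3.73150160e-01])}
0.088 [274.33579441 200.28685316]
0.1 [274.14768475 203.83111618]
0.112 [273.94342892 207.6795967 ]
[291.4 247.5]
[256.  247.2]
[254.8 164. ]
[293.6 164.4]
clock 2.75 dist 0.0362176789266084 ang 0.6444952743431368
[[0.4, -0.03, 0.03], [0.4, -0.03, 0.03], [0.4, -0.03, 0.02]]
[[0.03, -0.02, 0.01], [0.03, -0.02, 0.01], [0.03, -0.02, 0.01]]
```

View pics/w1.png

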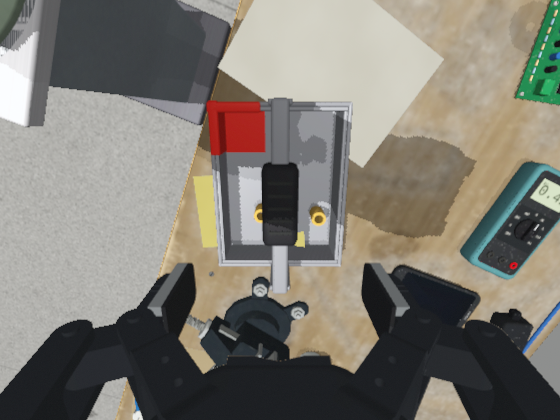

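Wrist view: the grip spans columns 262–299 and rows 163–245. Its centre is at about (280.5,204.5), a few pixels to +y of the prediction. One sleeve shows on each side of the grip, at (260,215) and (319,218).

Run:
```python
from h import *
p=optics.camera_params('wrist')
im=cv2.imread('pics/w1.png').astype(int);m=np.zeros(im.shape[:2],bool);m[150:255,245:315]=(im.max(2)<62)[150:255,245:315]
s,c,mm=blob(m);r=cv2.minAreaRect(np.argwhere(mm)[:,::-1].astype(np.float32));print(s,c,r)
b=np.array([plane(p,q,.112) for q in cv2.boxPoints(r)]);c=b.mean(0);print(b.round(4),c)
for i in(0,1):
  e=b[i+1]-b[i];print(np.linalg.norm(e),np.degrees(np.arctan2(e[1],e[0])))
c=np.array([c[0],c[1],.095])
plan(c,TOOL,6)
```

```text
[ 262  163   36   83 2611] [279.79088472 201.1233244 ] ((279.5, 204.0), (82.0, 35.0), 90.0)
[[ 0.4335 -0.0756  0.112 ]
 [ 0.462  -0.0644  0.112 ]
 [ 0.4921 -0.137   0.112 ]
 [ 0.4609 -0.1492  0.112 ]] [ 0.46210593 -0.10653886  0.112     ]
0.030575727541428118 21.394711632288928
0.07853198754674807 -67.48631102565226
clock 2.75 dist 0.14103866117126349 ang 0.6444952743431368
[[0.78, 0.01, 0.01], [0.78, 0.01, 0.01], [0.78, 0.01, 0.0], [0.78, 0.01, 0.0], [0.78, 0.01, 0.0], [0.78, 0.01, 0.0]]
[[0.02, -0.01, 0.0], [0.02, -0.01, 0.0], [0.02, -0.01, 0.0], [0.02, -0.01, 0.0], [0.02, -0.01, 0.0], [0.02, -0.01, 0.0]]
```

>>> arm_command(
  delta_pos=[
    [0.7,0.02,0],
    [0.7,0.02,0],
    [0.7,0.02,0],
    [0.7,0.02,0],
    [0.7,0,0],
    [0.6,0,0],
    [0.4,0,0],
    [0.2,0,0],
    [0.1,0,0],
    [0,0,0],
  ],
  rotation=[
    [0,-0.01,0],
    [0,-0.01,0],
    [0,-0.01,0],
    [0,-0.01,0],
    [0,-0.01,0],
    [0,-0.01,0],
    [0,0,0],
    [0,0,0],
    [0,0,0],
    [0,0,0],
  ],
)

```text
clock: 3.75
position: [0.462, -0.1098, 0.088]
tool_rot: [-0.237, 1.566, -1.442]
force: [-0.2, -0.0, -0.1]
grip_width: 0.0853
```

Run:
```python
from h import *
plan(np.array([.462,-.1075,.095]),TOOL,2);print(monitor.observe()['qpos'])
```

```text
clock 3.75 dist 0.007344203355772507 ang 0.3066183598115542
[[-0.12, 0.01, -0.04], [-0.12, 0.01, -0.04]]
[[0.01, 0.02, 0.01], [0.01, 0.02, 0.01]]
[ 0.42672692  0.56862169 -0.41968204  2.09503685  0.43537747  0.56042333
  0.05697183]
```

>>> arm_command(
  delta_pos=[
    [-0.13,0,-0.04],
    [-0.13,0,-0.04],
    [0,0,0],
    [0,0,0],
  ],
  rotation=[
    [0,0,0],
    [0,0,0],
    [0,0,0],
    [0,0,0],
  ],
  gripper=0,
  grip_force=90,
)

```text
clock: 4.15
position: [0.4621, -0.1076, 0.0985]
tool_rot: [0.197, 1.564, -1.009]
force: [-0.0, -0.6, -0.6]
grip_width: 0.0432
```

>>> arm_command(
  delta_pos=[
    [0,0,0],
    [0,0,0],
    [0,0,0],
    [0,0,0],
    [0,0,0],
    [0,0,0],
    [0,0,0],
    [0,0,0],
  ],
  rotation=[
    [0,0,0],
    [0,0,0],
    [0,0,0],
    [0,0,0],
    [0,0,0],
    [0,0,0],
    [0,0,0],
    [0,0,0],
  ],
  gripper=1,
)

```text
clock: 4.95
position: [0.4621, -0.1077, 0.099]
tool_rot: [0.207, 1.563, -0.999]
force: [-0.4, -0.1, 2.4]
grip_width: 0.0325
```

Run:
```python
from h import *
s=monitor.observe();print(s['position'],s['tool_rot'],s['force'],s['moment'],s['grip_width'])
```

```text
[ 0.46214862 -0.10773119  0.09901687] [ 0.20710515  1.56340648 -0.9992071 ] [-0.4499266  -0.06943311  2.39022497] [ 0.04646873  0.14810141 -0.02023635] 0.03249254310701133
```

>>> arm_command(
  delta_pos=[
    [-0.05,0,0],
    [-0.1,0,0],
    [-0.2,0,0],
    [-0.3,0,0],
    [-0.4,0,0],
    [-0.5,0,0],
    [-0.5,0,0],
    [-0.5,0,0],
    [-0.5,0,0],
    [-0.5,0,0],
  ],
  rotation=[
    [0,0,0],
    [0,0,0],
    [0,0,0],
    [0,0,0],
    [0,0,0],
    [0,0,0],
    [0,0,0],
    [0,0,0],
    [0,0,0],
    [0,0,0],
  ],
)

```text
clock: 5.95
position: [0.4601, -0.1065, 0.2134]
tool_rot: [-0.104, 1.565, -1.31]
force: [-0.2, -1.1, -4.5]
grip_width: 0.0323
```

>>> arm_command(
  delta_pos=[
    [-0.5,0,0],
    [-0.5,0,0],
    [-0.5,0,0],
    [-0.4,0,0],
    [-0.3,0,0],
    [-0.2,0,0],
    [-0.1,0,0],
    [0,0,0],
    [0,0,0],
    [0,0,0],
  ],
  rotation=[
    [0,0,0],
    [0,0,0],
    [0,0,0],
    [0,0,0],
    [0,0,0],
    [0,0,0],
    [0,0,0],
    [0,0,0],
    [0,0,0],
    [0,0,0],
  ],
)

```text
clock: 6.95
position: [0.4584, -0.1051, 0.2986]
tool_rot: [0.355, 1.562, -0.849]
force: [-0.0, -0.3, -4.7]
grip_width: 0.0326
```

Run:
```python
from h import *
s=monitor.observe();print(s['position'],s['tool_rot'],s['qpos'],s['force'],s['moment'],s['grip_width'])
a=optics.grab_frame('wrist');b=optics.grab_frame('scene')
cv2.imwrite('pics/l1.png',np.hstack([a[60:340,170:400],b[100:380,200:480]])[:,:,::-1])
```

```text
[ 0.4583723  -0.10505145  0.29857553] [ 0.35513662  1.56240353 -0.84865062] [ 0.57538001  0.24737246 -0.5724659   1.90751873  0.16308404  1.02513334
  0.29949301] [-0.00920048 -0.33964725 -4.71090362] [0.06652759 0.00134793 0.02555346] 0.03262623471288454
```

View pics/l1.png

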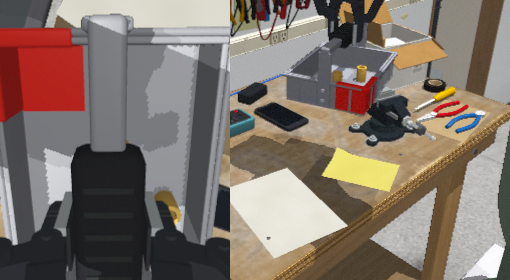

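The tote is lifted: the wrist force is 4.7 N, and its underside stands at about 0.2 m with the sleeves inside. Next I tilt about tool axis (0,-1,1)/√2.

>>> arm_command(
  delta_pos=[
    [0,0,0],
    [0,0,0],
    [0,0,0],
    [0,0,0],
    [0,0,0],
    [0,0,0],
    [0,0,0],
    [0,0,0],
    [0,0,0],
    [0,0,0],
  ],
  rotation=[
    [0,-0.1,0.1],
    [0,-0.2,0.2],
    [0,-0.2,0.2],
    [0,-0.2,0.2],
    [0,-0.2,0.2],
    [0,-0.2,0.2],
    [0,-0.2,0.2],
    [0,-0.2,0.2],
    [0,-0.2,0.2],
    [0,-0.2,0.2],
  ],
)

```text
clock: 8.05
position: [0.4571, -0.1043, 0.2968]
tool_rot: [0.776, 1.27, -0.426]
force: [-0.1, -0.6, -5.4]
grip_width: 0.0328
```

>>> arm_command(
  delta_pos=[
    [0,0,0],
    [0,0,0],
    [0,0,0],
    [0,0,0],
    [0,0,0],
    [0,0,0],
    [0,0,0],
    [0,0,0],
    [0,0,0],
    [0,0,0],
  ],
  rotation=[
    [0,-0.2,0.2],
    [0,-0.2,0.2],
    [0,-0.2,0.2],
    [0,-0.2,0.2],
    [0,-0.2,0.2],
    [0,-0.2,0.2],
    [0,-0.2,0.2],
    [0,-0.2,0.2],
    [0,-0.1,0.1],
    [0,0,0],
  ],
)

```text
clock: 9.05
position: [0.4532, -0.1022, 0.2952]
tool_rot: [0.782, 1.007, -0.416]
force: [0.6, 0.4, -6.8]
grip_width: 0.0326
```

```bash
cat > chk.py <<'E'
from h import *
import sys
s=monitor.observe();print(s['position'],s['qpos'].round(3),s['force'],s['moment'],s['grip_width'])
T=rot(s['tool_rot']);u=-T[:,0];print('tilt',np.degrees(np.arccos(u[2])),'lean in tote axes',(u@T[:,2]*0), 'lean dir vs tote -x,-y',-u@xt,-u@yt)
# tote frame from tool: xt=tool z, yt=tool y, zt=-tool x ; handle at grasp
M=np.c_[T[:,2],T[:,1],-T[:,0]];g=s['position']-T[:,0]*.009
f=g+M@[-.09,-.07,-.1];print('red_foot',f)
p=optics.camera_params('scene');b=optics.grab_frame('scene');c=g+M@[-.086,-.066,-.084];u0,v0=proj(p,c);print('red_corner px',u0,v0)
u0,v0=int(u0),int(v0);x=max(u0-90,0);y=max(v0-110,0)
cv2.imwrite(f'pics/{sys.argv[1]}s.png',cv2.resize(b[y:y+170,x:x+180],None,fx=3,fy=3,interpolation=cv2.INTER_CUBIC)[:,:,::-1])
p=optics.camera_params('top');b=optics.grab_frame('top');u0,v0=proj(p,c);u0,v0=int(u0),int(v0);print('top',u0,v0)
cv2.imwrite(f'pics/{sys.argv[1]}t.png',cv2.resize(b[v0-80:v0+50,u0-60:u0+100],None,fx=3,fy=3,interpolation=cv2.INTER_CUBIC)[:,:,::-1])
E
python3 chk.py t1
```

```text
[ 0.45323819 -0.10222117  0.29521015] [ 0.491  0.006 -0.566  2.325  0.723  0.395 -0.317] [ 0.56681025  0.40161188 -6.80554566] [0.52332475 1.16146569 0.01444332] 0.03262157004024368
tilt 32.29550226829296 lean in tote axes 0.0 lean dir vs tote -x,-y 0.3755506133491728 0.3800306049903204
red_foot [ 0.4157685  -0.07060707  0.15781448]
red_corner px 316.8744144443901 213.78506223267817
top 252 264
```

View pics/t1s.png

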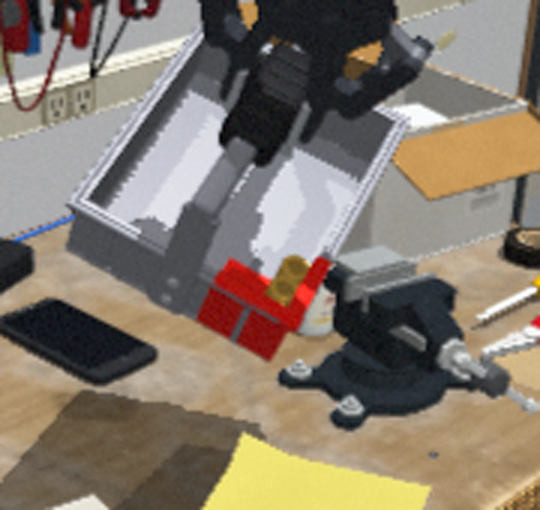

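The tote is tilted 32° with the sleeves at the red end. In the scene crop at least one sleeve shows at (293,275). Next, the top view.

Run:
```python
from h import *
p=optics.camera_params('wrist');b=optics.grab_frame('wrist');cv2.imwrite('pics/w2.png',b[:,:,::-1])
t=cv2.imread('pics/t1t.png');w=cv2.resize(b[:,:,::-1],(520,390));cv2.imwrite('pics/m2.png',np.hstack([cv2.resize(t,(280,228)),w[:228,60:520]]))
cv2.imwrite('pics/m2.png',np.vstack([cv2.resize(t,(480,390))[:,:],cv2.resize(b[:210,:,::-1],(480,180))]))
```

```text
(no output)
```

View pics/m2.png

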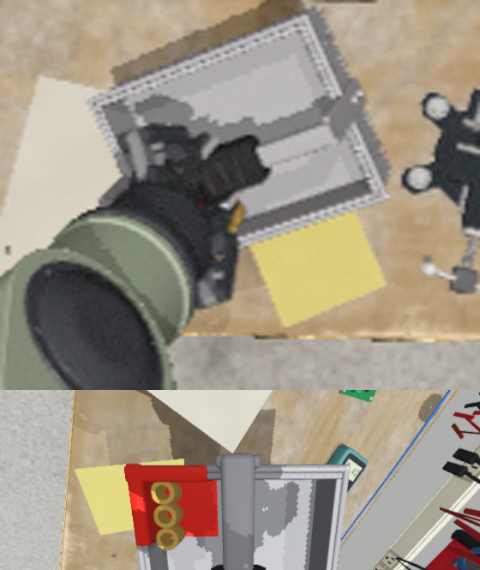

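The wrist view shows all three sleeves standing in a touching row along the −y wall in the red corner, at strip px (165,492), (167,517) and (168,540). I'll measure them in the tote frame.

```bash
cat > sl.py <<'E'
from h import *
import sys
s=monitor.observe();p=optics.camera_params('wrist');im=optics.grab_frame('wrist');cv2.imwrite(f'pics/{sys.argv[1]}.png',im[:,:,::-1])
T=rot(s['tool_rot']);M=np.c_[T[:,2],T[:,1],-T[:,0]];g=s['position']-T[:,0]*.005;o=g-M@[0,0,float(sys.argv[2])]
print('tilt',np.degrees(np.arccos(M[2,2])),'-x,-y slopes',-np.degrees(np.arcsin(-M[2,0])),-np.degrees(np.arcsin(-M[2,1])), 'q',s['qpos'].round(2),s['position'])
hsv=cv2.cvtColor(im,cv2.COLOR_RGB2HSV);m=cv2.inRange(hsv,(17,110,60),(30,255,255));m[220:]=0;m[:,:100]=0;m[:,420:]=0
a=im[:230].copy()
m=m&~cv2.inRange(hsv,(27,0,0),(40,255,255))
n,l,st,c=cv2.connectedComponentsWithStats(m)
def tote(q,z):
    O,d=ray(p,q);O=M.T@(O-o);d=M.T@d;return O+d*(z-O[2])/d[2]
for i in range(1,n):
    if st[i,4]>40:print(st[i],c[i].round(1),'tote mm @31',(1e3*tote(c[i],.031)).round(1))
for X in ([-.09,-.07,.05],[-.086,-.066,.0045],[-.04,-.07,.05]):print('pred px',X,proj(p,o+M@X).round(1))
np.savez('w.npz',M=M,o=o)
E
python3 sl.py w3 .104
python3 - <<'E'
import cv2
a=cv2.imread('pics/w3.png');cv2.imwrite('pics/w3c.png',cv2.resize(a[70:200,130:280],None,fx=4,fy=4,interpolation=cv2.INTER_CUBIC))
E
```

```text
tilt 32.27104551524526 -x,-y slopes 22.247726636887087 22.115148889566903 q [ 0.49  0.01 -0.57  2.32  0.72  0.4  -0.31] [ 0.45374521 -0.10237968  0.2954849 ]
[171  87  44   1  44] [192.5  87. ] tote mm @31 [-95.3 -52.5  31. ]
[144  88  12  72  75] [149.7 122.7] tote mm @31 [-73.9 -82.3  31. ]
[ 176  108   39   79 2065] [195.6 145.1] tote mm @31 [-59.6 -53.8  31. ]
pred px [-0.09, -0.07, 0.05] [153.3  94.3]
pred px [-0.086, -0.066, 0.0045] [185.3 104. ]
pred px [-0.04, -0.07, 0.05] [164.1 180.3]
```

View pics/w3c.png

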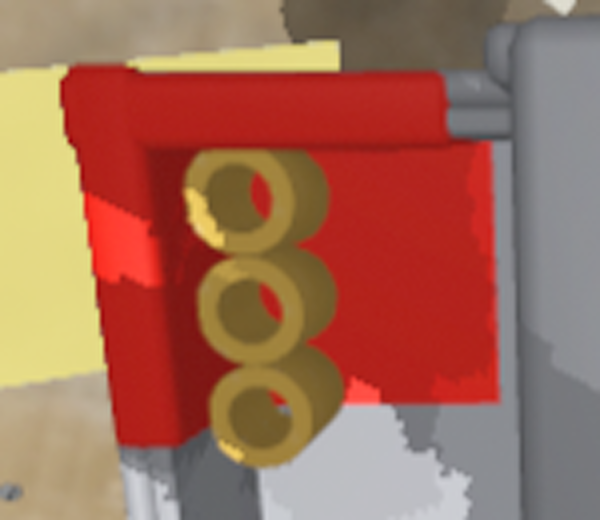

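The three sleeves stand touching in a straight row along the −y wall. The third is right at the edge of the red area, so it's only marginally "in the corner". There is plenty of time, so I'll ease the y lean to break the row and let them nest tighter.

>>> arm_command(
  delta_pos=[
    [0,0,0],
    [0,0,0],
    [0,0,0],
    [0,0,0],
    [0,0,0],
    [0,0,0],
    [0,0,0],
    [0,0,0],
    [0,0,0],
    [0,0,0],
  ],
  rotation=[
    [0,0,-0.2],
    [0,0,-0.4],
    [0,0,-0.5],
    [0,0,-0.5],
    [0,0,-0.5],
    [0,0,-0.5],
    [0,0,-0.5],
    [0,0,-0.5],
    [0,0,-0.4],
    [0,0,-0.2],
  ],
)

```text
clock: 10.25
position: [0.4544, -0.1016, 0.2958]
tool_rot: [-0.094, 1.189, -1.386]
force: [-0.9, 0.7, -5.7]
grip_width: 0.0328
```

```bash
python3 sl.py w4 .104
```

```text
tilt 21.893713589216734 -x,-y slopes 21.792022549686592 -2.006489090283752 q [ 0.36  0.22 -0.62  2.02  0.6   1.05 -0.29] [ 0.4544129  -0.10164938  0.29578215]
[ 177  108   38   79 2038] [195.5 144.3] tote mm @31 [-60.  -53.9  31. ]
pred px [-0.09, -0.07, 0.05] [153.7  94.3]
pred px [-0.086, -0.066, 0.0045] [185.5 104. ]
pred px [-0.04, -0.07, 0.05] [164.4 180.1]
```

>>> arm_command(
  delta_pos=[
    [0,0,0],
    [0,0,0],
    [0,0,0],
    [0,0,0],
    [0,0,0],
  ],
  rotation=[
    [0,0,-0.3],
    [0,0,-0.4],
    [0,0,-0.4],
    [0,0,-0.2],
    [0,0,0],
  ],
)

```text
clock: 10.8
position: [0.4547, -0.1015, 0.2954]
tool_rot: [-0.413, 1.157, -1.732]
force: [-0.8, 0.0, -5.9]
grip_width: 0.0328
```

```bash
python3 sl.py w5 .104
```

```text
tilt 23.73450911455966 -x,-y slopes 21.63364655867295 -9.294947727473172 q [ 0.32  0.3  -0.61  1.93  0.58  1.22 -0.3 ] [ 0.45470449 -0.1015364   0.29536483]
[240   0   5  39  44] [242.   19.1] tote mm @31 [-132.4  -20.2   31. ]
[ 177  108   39   79 2103] [195.9 145.6] tote mm @31 [-59.2 -53.8  31. ]
pred px [-0.09, -0.07, 0.05] [153.9  94.4]
pred px [-0.086, -0.066, 0.0045] [185.6 104. ]
pred px [-0.04, -0.07, 0.05] [164.5 180.1]
```

Still in a row; continuing in small steps.

>>> arm_command(
  delta_pos=[
    [0,0,0],
    [0,0,0],
    [0,0,0],
    [0,0,0],
  ],
  rotation=[
    [0,0,-0.3],
    [0,0,-0.3],
    [0,0,-0.2],
    [0,0,0],
  ],
)

```text
clock: 11.25
position: [0.4541, -0.1021, 0.2959]
tool_rot: [-0.566, 1.118, -1.902]
force: [1.0, -0.2, -4.1]
grip_width: 0.0325
```

```bash
python3 sl.py w6 .104 | head -4
```

```text
tilt 25.944234423731068 -x,-y slopes 21.668566474627617 -13.57178660225202 q [ 0.3   0.35 -0.6   1.88  0.57  1.31 -0.31] [ 0.45408091 -0.10205784  0.29589339]
[ 177  108   39   79 2090] [196.6 145.4] tote mm @31 [-59.3 -53.4  31. ]
pred px [-0.09, -0.07, 0.05] [154.   94.4]
pred px [-0.086, -0.066, 0.0045] [185.7 104. ]
```

>>> arm_command(
  delta_pos=[
    [0,0,0],
    [0,0,0],
    [0,0,0],
  ],
  rotation=[
    [0,0,-0.3],
    [0,0,-0.2],
    [0,0,0],
  ],
)

```text
clock: 11.6
position: [0.4538, -0.1023, 0.2963]
tool_rot: [-0.647, 1.089, -1.993]
force: [0.5, 0.4, -5.5]
grip_width: 0.0326
```

```bash
python3 sl.py w7 .104 | head -4
```

```text
tilt 27.613484591964692 -x,-y slopes 21.701988197177954 -16.22820335611142 q [ 0.28  0.38 -0.59  1.85  0.57  1.37 -0.31] [ 0.45376652 -0.10226729  0.29630538]
[270   0   6  42  45] [272.3  20.9] tote mm @31 [-131.5   -2.4   31. ]
[ 178  108   42   79 2070] [199.2 145.2] tote mm @31 [-59.4 -51.7  31. ]
pred px [-0.09, -0.07, 0.05] [154.   94.3]
```

>>> arm_command(
  delta_pos=[
    [0,0,0],
  ],
  rotation=[
    [0,0,0],
  ],
)

```text
clock: 11.75
position: [0.4537, -0.1023, 0.2964]
tool_rot: [-0.645, 1.09, -1.991]
force: [0.9, 1.1, -4.3]
grip_width: 0.0325
```

```bash
python3 sl.py w8 .104 | head -4
```

```text
tilt 27.56870282150326 -x,-y slopes 21.707774961035447 -16.15212773067207 q [ 0.28  0.37 -0.59  1.85  0.57  1.37 -0.31] [ 0.45367915 -0.10228391  0.29635182]
[ 180  108   49   78 2002] [204.9 144.4] tote mm @31 [-60.  -47.8  31. ]
pred px [-0.09, -0.07, 0.05] [154.1  94.3]
pred px [-0.086, -0.066, 0.0045] [185.8 104. ]
```

>>> arm_command(
  delta_pos=[
    [0,0,0],
  ],
  rotation=[
    [0,0,0],
  ],
)

```text
clock: 11.9
position: [0.4536, -0.1023, 0.2964]
tool_rot: [-0.644, 1.09, -1.99]
force: [0.9, -0.2, -4.5]
grip_width: 0.0325
```

```bash
python3 sl.py w9 .104 | head -4
python3 - <<'E'
import cv2,numpy as np
f=lambda n:cv2.resize(cv2.imread(f'pics/{n}.png')[80:210,140:290],None,fx=2.6,fy=2.6)
cv2.imwrite('pics/w89.png',np.hstack([f('w8'),f('w9')]))
E
```

```text
tilt 27.55896280258931 -x,-y slopes 21.715927848291955 -16.126670472586977 q [ 0.28  0.37 -0.59  1.85  0.57  1.37 -0.31] [ 0.45357077 -0.10234154  0.29644805]
[ 186  108   69   64 1760] [220.5 137. ] tote mm @31 [-64.8 -37.1  31. ]
pred px [-0.09, -0.07, 0.05] [154.   94.3]
pred px [-0.086, -0.066, 0.0045] [185.7 104. ]
```

View pics/w89.png

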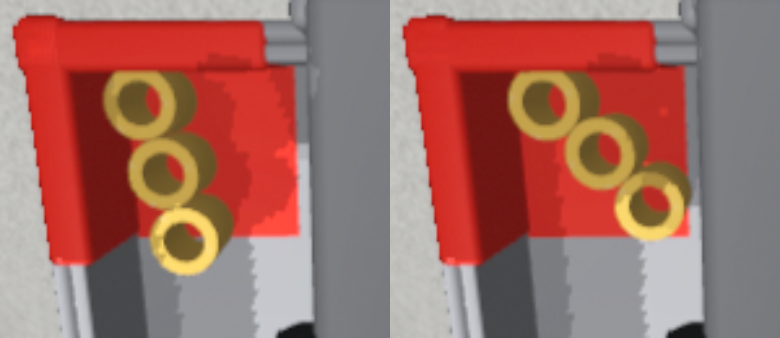

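The row has swung to about 45°, which is the moment to lean back quickly.

>>> arm_command(
  delta_pos=[
    [0,0,0],
    [0,0,0],
    [0,0,0],
    [0,0,0],
    [0,0,0],
    [0,0,0],
    [0,0,0],
    [0,0,0],
    [0,0,0],
    [0,0,0],
  ],
  rotation=[
    [0,0,0.5],
    [0,0,0.9],
    [0,0,1],
    [0,0,1],
    [0,0,1],
    [0,0,1],
    [0,0,0.6],
    [0,0,0.2],
    [0,0,0],
    [0,0,0],
  ],
)

```text
clock: 12.95
position: [0.4503, -0.1026, 0.2964]
tool_rot: [0.728, 1.048, -0.487]
force: [0.5, 0.4, -4.6]
grip_width: 0.0324
```

```bash
python3 sl.py w10 .104
python3 - <<'E'
import cv2,numpy as np
f=lambda n:cv2.resize(cv2.imread(f'pics/{n}.png')[70:220,130:320],None,fx=3,fy=3)
cv2.imwrite('pics/w10c.png',f('w10'))
E
```

```text
tilt 29.97456342696199 -x,-y slopes 21.905591873948396 19.408882804558683 q [ 0.5   0.02 -0.59  2.29  0.66  0.48 -0.27] [ 0.45034939 -0.10258282  0.29635295]
[104   0   5  47  72] [105.9  22.1] tote mm @31 [-130.7 -100.2   31. ]
[144  91  13  74  77] [150.4 127.2] tote mm @31 [-71.1 -82.2  31. ]
[227 106  29  27 467] [240.4 119. ] tote mm @31 [-76.2 -23.3  31. ]
[178 108  36  26 695] [195.1 119.5] tote mm @31 [-75.9 -52.6  31. ]
pred px [-0.09, -0.07, 0.05] [153.4  94.4]
pred px [-0.086, -0.066, 0.0045] [185.3 104.1]
pred px [-0.04, -0.07, 0.05] [164.1 180.3]
```

>>> arm_command(
  delta_pos=[
    [0,0,0],
    [0,0,0],
    [0,0,0],
    [0,0,0],
    [0,0,0],
    [0,0,0],
  ],
  rotation=[
    [0,0,0.3],
    [0,0,0.2],
    [0,0,0.1],
    [0,0,0],
    [0,0,0],
    [0,0,0],
  ],
)

```text
clock: 13.6
position: [0.4518, -0.1014, 0.2961]
tool_rot: [0.802, 1.006, -0.398]
force: [-0.5, 0.8, -5.9]
grip_width: 0.0326
```

```bash
python3 sl.py w11 .104
python3 - <<'E'
import cv2,numpy as np
f=lambda n:cv2.resize(cv2.imread(f'pics/{n}.png')[70:220,130:320],None,fx=2,fy=2)
cv2.imwrite('pics/w11c.png',np.hstack([f('w10'),f('w11')]))
E
```

```text
tilt 32.34410072841094 -x,-y slopes 21.842752002370354 22.609369254344838 q [ 0.52 -0.   -0.58  2.33  0.7   0.38 -0.29] [ 0.45183887 -0.10142558  0.29605572]
[144  91  13  73  76] [150.4 126.9] tote mm @31 [-71.2 -82.2  31. ]
[ 177  105   81   29 1543] [215.  119.3] tote mm @31 [-76.  -39.8  31. ]
pred px [-0.09, -0.07, 0.05] [153.3  94.3]
pred px [-0.086, -0.066, 0.0045] [185.3 104. ]
pred px [-0.04, -0.07, 0.05] [164.1 180.3]
```

View pics/w11c.png

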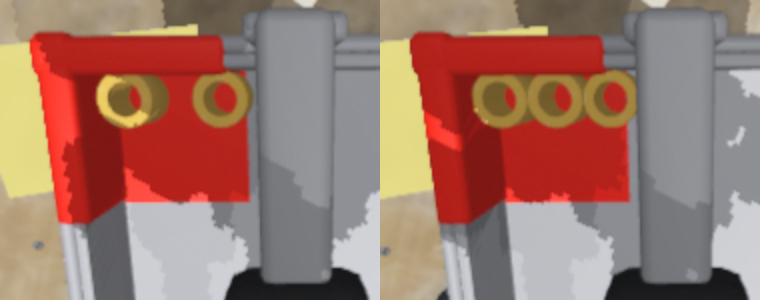

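The sleeves went right over into a row along the other wall, with the third again at the red edge (crop px (500,98), (555,98), (610,98)). I'll try once more, mirrored and with an earlier return.

>>> arm_command(
  delta_pos=[
    [0,0,0],
    [0,0,0],
    [0,0,0],
    [0,0,0],
    [0,0,0],
    [0,0,0],
    [0,0,0],
    [0,0,0],
    [0,0,0],
    [0,0,0],
  ],
  rotation=[
    [0,0.3,0],
    [0,0.6,0],
    [0,0.7,0],
    [0,0.7,0],
    [0,0.7,0],
    [0,0.7,0],
    [0,0.7,0],
    [0,0.6,0],
    [0,0.4,0],
    [0,0.1,0],
  ],
)

```text
clock: 14.65
position: [0.4522, -0.1011, 0.2965]
tool_rot: [1.871, 1.159, 0.785]
force: [0.2, 0.3, -6.0]
grip_width: 0.0327
```

```bash
python3 sl.py w12 .104
```

```text
tilt 23.573704849491307 -x,-y slopes -6.787279114529071 22.461794287860705 q [ 0.78  0.17 -0.49  2.08 -0.41  0.76  1.06] [ 0.4521565  -0.10110346  0.29650385]
[ 154    0   44   86 1687] [171.1  25.8] tote mm @31 [-128.7  -62.1   31. ]
[ 176  105   82   30 1608] [215.  119.8] tote mm @31 [-75.5 -39.8  31. ]
[121 130  21  46  59] [131.2 151.3] tote mm @31 [-55.3 -97.3  31. ]
pred px [-0.09, -0.07, 0.05] [153.4  94.1]
pred px [-0.086, -0.066, 0.0045] [185.4 103.8]
pred px [-0.04, -0.07, 0.05] [164.2 180. ]
```

>>> arm_command(
  delta_pos=[
    [0,0,0],
    [0,0,0],
    [0,0,0],
    [0,0,0],
    [0,0,0],
  ],
  rotation=[
    [0,0.3,0],
    [0,0.4,0],
    [0,0.3,0],
    [0,0.1,0],
    [0,0,0],
  ],
)

```text
clock: 15.2
position: [0.4521, -0.1001, 0.2965]
tool_rot: [2.093, 1.116, 1.033]
force: [0.1, -0.2, -4.3]
grip_width: 0.0325
```

```bash
python3 sl.py w13 .104|head -5
```

```text
tilt 26.047765950960898 -x,-y slopes -12.65796285387472 22.366956877537127 q [ 0.81  0.23 -0.49  2.02 -0.45  0.87  1.12] [ 0.45205117 -0.10007021  0.29645475]
[ 163    0   63   88 2955] [184.5  36. ] tote mm @31 [-123.4  -54.8   31. ]
[ 176  106   82   29 1592] [215.  120.1] tote mm @31 [-75.3 -39.9  31. ]
[123 144  29  54  68] [137.2 169.9] tote mm @31 [-42.8 -95.2  31. ]
pred px [-0.09, -0.07, 0.05] [153.5  94. ]
```

>>> arm_command(
  delta_pos=[
    [0,0,0],
    [0,0,0],
    [0,0,0],
  ],
  rotation=[
    [0,0.3,0],
    [0,0.3,0],
    [0,0,0],
  ],
)

```text
clock: 15.55
position: [0.4518, -0.0994, 0.2969]
tool_rot: [2.198, 1.082, 1.154]
force: [0.3, 0.4, -5.0]
grip_width: 0.0327
```

```bash
python3 sl.py w14 .104|head -4
```

```text
tilt 28.033040771121016 -x,-y slopes -16.016435237396923 22.362502695026173 q [ 0.82  0.26 -0.49  1.99 -0.46  0.94  1.15] [ 0.45184656 -0.09942754  0.29692632]
[157   0  14   9  48] [163.9   3. ] tote mm @31 [-140.2  -65.    31. ]
[ 168    0   65   88 3195] [193.3  40.3] tote mm @31 [-121.1  -49.7   31. ]
[ 177  108   81   30 1635] [215.  121.7] tote mm @31 [-74.3 -39.9  31. ]
```

>>> arm_command(
  delta_pos=[
    [0,0,0],
  ],
  rotation=[
    [0,0,0],
  ],
)

```text
clock: 15.7
position: [0.4518, -0.0992, 0.2969]
tool_rot: [2.196, 1.082, 1.151]
force: [-0.1, 0.5, -5.7]
grip_width: 0.0328
```

```bash
python3 sl.py w15 .104|head -4
```

```text
tilt 27.98126256000093 -x,-y slopes -15.936950243505825 22.36126984717434 q [ 0.82  0.26 -0.49  1.99 -0.46  0.93  1.15] [ 0.45181698 -0.09923265  0.29694508]
[ 161    0   72   88 3228] [193.2  39.5] tote mm @31 [-121.5  -49.8   31. ]
[ 177  109   81   38 1713] [215.2 126.4] tote mm @31 [-71.4 -40.   31. ]
[120 156  35  62  74] [136.8 186.1] tote mm @31 [-31.4 -97.2  31. ]
```

>>> arm_command(
  delta_pos=[
    [0,0,0],
    [0,0,0],
    [0,0,0],
    [0,0,0],
    [0,0,0],
    [0,0,0],
    [0,0,0],
    [0,0,0],
    [0,0,0],
    [0,0,0],
  ],
  rotation=[
    [0,-0.6,0],
    [0,-1,0],
    [0,-1,0],
    [0,-1,0],
    [0,-1,0],
    [0,-1,0],
    [0,-0.6,0],
    [0,-0.2,0],
    [0,0,0],
    [0,0,0],
  ],
)

```text
clock: 16.75
position: [0.4486, -0.0988, 0.2967]
tool_rot: [0.895, 1.067, -0.277]
force: [-0.2, 0.5, -5.7]
grip_width: 0.0322
```

```bash
python3 sl.py w16 .104
```

```text
tilt 28.84801653311872 -x,-y slopes 17.564293726026285 22.114890072438047 q [ 0.53 -0.   -0.52  2.3   0.35  0.38  0.11] [ 0.44860358 -0.09881725  0.29667064]
[100   0  12  70 106] [105.2  32.7] tote mm @31 [-125.2 -101.6   31. ]
[149 111  11  71  74] [153.6 146.7] tote mm @31 [-58.5 -81.8  31. ]
[ 177  110   39   83 2127] [196.2 150.1] tote mm @31 [-56.2 -53.7  31. ]
pred px [-0.09, -0.07, 0.05] [153.4  94.3]
pred px [-0.086, -0.066, 0.0045] [185.3 104. ]
pred px [-0.04, -0.07, 0.05] [164.2 180.2]
```

They went over again and are back along the −y wall. I'll try once more, returning at the very first motion.

>>> arm_command(
  delta_pos=[
    [0,0,0],
    [0,0,0],
    [0,0,0],
    [0,0,0],
    [0,0,0],
    [0,0,0],
  ],
  rotation=[
    [0,-0.3,0],
    [0,-0.3,0],
    [0,-0.15,0],
    [0,0,0],
    [0,0,0],
    [0,0,0],
  ],
)

```text
clock: 17.4
position: [0.4485, -0.1009, 0.2964]
tool_rot: [0.798, 1.017, -0.397]
force: [-0.0, -0.2, -4.4]
grip_width: 0.0323
```

>>> arm_command(
  delta_pos=[
    [0,0,0],
    [0,0,0],
    [0,0,0],
    [0,0,0],
    [0,0,0],
    [0,0,0],
    [0,0,0],
    [0,0,0],
    [0,0,0],
    [0,0,0],
  ],
  rotation=[
    [0,0,-0.3],
    [0,0,-0.6],
    [0,0,-0.7],
    [0,0,-0.7],
    [0,0,-0.7],
    [0,0,-0.7],
    [0,0,-0.7],
    [0,0,-0.6],
    [0,0,-0.4],
    [0,0,-0.2],
  ],
)

```text
clock: 18.4
position: [0.4478, -0.1005, 0.296]
tool_rot: [-0.473, 1.164, -1.786]
force: [-0.2, 0.4, -5.2]
grip_width: 0.0325
```

```bash
python3 sl.py w17 .104|head -5
```

```text
tilt 23.307044224563594 -x,-y slopes 20.621816582531544 -10.386269864288856 q [ 0.32  0.3  -0.6   1.93  0.56  1.23 -0.28] [ 0.44777934 -0.10046999  0.29599437]
[251   0   7  46  49] [254.   21.8] tote mm @31 [-131.   -13.2   31. ]
[ 177  108   38   79 2102] [195.9 145.5] tote mm @31 [-59.2 -53.8  31. ]
pred px [-0.09, -0.07, 0.05] [153.9  94.3]
pred px [-0.086, -0.066, 0.0045] [185.6 104. ]
```

>>> arm_command(
  delta_pos=[
    [0,0,0],
    [0,0,0],
    [0,0,0],
    [0,0,0],
  ],
  rotation=[
    [0,0,-0.3],
    [0,0,-0.3],
    [0,0,-0.3],
    [0,0,0],
  ],
)

```text
clock: 18.85
position: [0.4478, -0.1004, 0.2956]
tool_rot: [-0.653, 1.117, -1.984]
force: [0.8, -0.2, -5.1]
grip_width: 0.0327
```

```bash
python3 sl.py w18 .104|head -4
```

```text
tilt 25.973153963990143 -x,-y slopes 20.363358228868982 -15.421829981258124 q [ 0.3   0.35 -0.59  1.87  0.55  1.34 -0.28] [ 0.44778208 -0.10038153  0.29558988]
[ 177  108   41   79 2091] [197.5 145.4] tote mm @31 [-59.3 -52.8  31. ]
pred px [-0.09, -0.07, 0.05] [154.   94.3]
pred px [-0.086, -0.066, 0.0045] [185.7 104. ]
```

>>> arm_command(
  delta_pos=[
    [0,0,0],
    [0,0,0],
    [0,0,0],
    [0,0,0],
    [0,0,0],
    [0,0,0],
    [0,0,0],
    [0,0,0],
    [0,0,0],
    [0,0,0],
  ],
  rotation=[
    [0,0,0.4],
    [0,0,0.9],
    [0,0,1],
    [0,0,1],
    [0,0,1],
    [0,0,1],
    [0,0,0.7],
    [0,0,0.4],
    [0,0,0],
    [0,0,0],
  ],
)

```text
clock: 19.9
position: [0.4432, -0.1009, 0.2974]
tool_rot: [0.823, 1.025, -0.379]
force: [0.7, 0.1, -5.1]
grip_width: 0.0326
```

```bash
python3 sl.py w19 .104
```

```text
tilt 31.267924731162047 -x,-y slopes 20.66753475603684 22.368971529451596 q [ 0.54 -0.02 -0.58  2.33  0.58  0.38 -0.17] [ 0.44320258 -0.10088022  0.29738282]
[100   0   5  37  51] [101.5  16.8] tote mm @31 [-133.4 -102.3   31. ]
[145  98  12  69  69] [151.3 132. ] tote mm @31 [-68.  -82.1  31. ]
[ 177  108   38   79 2063] [195.6 145.2] tote mm @31 [-59.5 -53.8  31. ]
pred px [-0.09, -0.07, 0.05] [153.4  94.3]
pred px [-0.086, -0.066, 0.0045] [185.3 104. ]
pred px [-0.04, -0.07, 0.05] [164.2 180.3]
```

That return was too early, so they fell back to the same wall. The right moment is bracketed now; I'll return slightly later.

>>> arm_command(
  delta_pos=[
    [0,0,0],
    [0,0,0],
    [0,0,0],
    [0,0,0],
    [0,0,0],
    [0,0,0],
    [0,0,0],
    [0,0,0],
    [0,0,0],
    [0,0,0],
  ],
  rotation=[
    [0,-0.1,-0.3],
    [0,-0.1,-0.6],
    [0,0,-0.7],
    [0,0,-0.7],
    [0,0,-0.7],
    [0,0,-0.7],
    [0,0,-0.7],
    [0,0,-0.6],
    [0,0,-0.4],
    [0,0,-0.2],
  ],
)

```text
clock: 20.95
position: [0.4468, -0.0963, 0.2985]
tool_rot: [-0.448, 1.15, -1.77]
force: [0.7, -0.3, -5.7]
grip_width: 0.0321
```

>>> arm_command(
  delta_pos=[
    [0,0,0],
    [0,0,0],
    [0,0,0],
    [0,0,0],
  ],
  rotation=[
    [0,0,-0.3],
    [0,0,-0.3],
    [0,0,-0.3],
    [0,0,0],
  ],
)

```text
clock: 21.35
position: [0.4485, -0.0945, 0.2981]
tool_rot: [-0.627, 1.102, -1.965]
force: [0.7, 0.1, -5.8]
grip_width: 0.0325
```

```bash
python3 sl.py w20 .104|head -4
```

```text
tilt 26.83982858578828 -x,-y slopes 21.45332091406141 -15.3509521657504 q [ 0.31  0.36 -0.63  1.87  0.57  1.36 -0.33] [ 0.4485162  -0.09451024  0.29806317]
[ 177  108   40   79 2095] [196.8 145.4] tote mm @31 [-59.3 -53.2  31. ]
pred px [-0.09, -0.07, 0.05] [154.   94.4]
pred px [-0.086, -0.066, 0.0045] [185.7 104. ]
```

>>> arm_command(
  delta_pos=[
    [0,0,0],
    [0,0,0],
    [0,0,0],
    [0,0,0],
    [0,0,0],
    [0,0,0],
    [0,0,0],
    [0,0,0],
    [0,0,0],
    [0,0,0],
  ],
  rotation=[
    [0,0,0],
    [0,0,0.4],
    [0,0,0.9],
    [0,0,1],
    [0,0,1],
    [0,0,1],
    [0,0,1],
    [0,0,0.7],
    [0,0,0.4],
    [0,0,0],
  ],
)

```text
clock: 22.4
position: [0.4451, -0.0941, 0.2995]
tool_rot: [0.789, 1.017, -0.413]
force: [-0.3, -0.3, -5.2]
grip_width: 0.0324
```

```bash
python3 sl.py w21 .104
```

```text
tilt 31.743656478748292 -x,-y slopes 21.75961360189107 21.921001332368817 q [ 0.54 -0.02 -0.63  2.33  0.65  0.41 -0.27] [ 0.44512084 -0.09412882  0.29952663]
[145  99  11  61  63] [150.9 129.4] tote mm @31 [-69.6 -82.1  31. ]
[ 177  108   38   79 2067] [195.6 145.2] tote mm @31 [-59.5 -53.8  31. ]
pred px [-0.09, -0.07, 0.05] [153.3  94.3]
pred px [-0.086, -0.066, 0.0045] [185.3 104. ]
pred px [-0.04, -0.07, 0.05] [164.1 180.3]
```

>>> arm_command(
  delta_pos=[
    [0,0,0],
    [0,0,0],
    [0,0,0],
    [0,0,0],
    [0,0,0],
    [0,0,0],
    [0,0,0],
    [0,0,0],
    [0,0,0],
    [0,0,0],
  ],
  rotation=[
    [0,0,-0.3],
    [0,0,-0.6],
    [0,0,-0.7],
    [0,0,-0.7],
    [0,0,-0.7],
    [0,0,-0.7],
    [0,0,-0.7],
    [0,0,-0.6],
    [0,0,-0.4],
    [0,0,-0.2],
  ],
)

```text
clock: 23.45
position: [0.4471, -0.0898, 0.3024]
tool_rot: [-0.48, 1.143, -1.8]
force: [-0.3, -0.3, -4.9]
grip_width: 0.0323
```

>>> arm_command(
  delta_pos=[
    [0,0,0],
    [0,0,0],
    [0,0,0],
    [0,0,0],
    [0,0,0],
  ],
  rotation=[
    [0,0,-0.3],
    [0,0,-0.3],
    [0,0,-0.3],
    [0,0,0],
    [0,0,0],
  ],
)

```text
clock: 23.95
position: [0.4485, -0.0877, 0.3025]
tool_rot: [-0.654, 1.092, -1.99]
force: [1.0, -0.8, -4.8]
grip_width: 0.0324
```

```bash
python3 sl.py w22 .104|head -4
```

```text
tilt 27.418844973808206 -x,-y slopes 21.43780862896712 -16.267549423925978 q [ 0.31  0.37 -0.66  1.85  0.57  1.4  -0.34] [ 0.44853335 -0.08768822  0.30248893]
[ 178  108   44   78 2059] [200.1 145. ] tote mm @31 [-59.6 -51.   31. ]
pred px [-0.09, -0.07, 0.05] [154.   94.3]
pred px [-0.086, -0.066, 0.0045] [185.7 104. ]
```

>>> arm_command(
  delta_pos=[
    [0,0,0],
    [0,0,0],
    [0,0,0],
    [0,0,0],
    [0,0,0],
    [0,0,0],
    [0,0,0],
    [0,0,0],
    [0,0,0],
    [0,0,0],
  ],
  rotation=[
    [0,0,0.7],
    [0,0,1],
    [0,0,1],
    [0,0,1],
    [0,0,1],
    [0,0,1],
    [0,0,0.6],
    [0,0,0.3],
    [0,0,0],
    [0,0,0],
  ],
)

```text
clock: 25.0
position: [0.4443, -0.088, 0.3042]
tool_rot: [0.786, 1.016, -0.411]
force: [0.6, 1.0, -5.1]
grip_width: 0.0325
```

```bash
python3 sl.py w23 .104
```

```text
tilt 31.793098351751848 -x,-y slopes 21.869456008863672 21.875446529639 q [ 0.56 -0.03 -0.66  2.32  0.63  0.42 -0.25] [ 0.44432998 -0.08803114  0.30420535]
[ 177  108   50   77 2026] [201.3 143.9] tote mm @31 [-60.4 -49.9  31. ]
pred px [-0.09, -0.07, 0.05] [153.4  94.3]
pred px [-0.086, -0.066, 0.0045] [185.3 104. ]
pred px [-0.04, -0.07, 0.05] [164.1 180.3]
```

>>> arm_command(
  delta_pos=[
    [0,0,0],
    [0,0,0],
    [0,0,0],
    [0,0,0],
    [0,0,0],
  ],
  rotation=[
    [0,0,0],
    [0,0,0],
    [0,0,0],
    [0,0,0],
    [0,0,0],
  ],
)

```text
clock: 25.55
position: [0.4453, -0.0871, 0.304]
tool_rot: [0.785, 1.018, -0.411]
force: [0.4, 0.5, -5.2]
grip_width: 0.0328
```

```bash
python3 sl.py w24 .104
python3 - <<'E'
import cv2,numpy as np
f=lambda n:cv2.resize(cv2.imread(f'pics/{n}.png')[70:220,130:320],None,fx=2,fy=2)
cv2.imwrite('pics/w24c.png',np.hstack([f('w23'),f('w24')]))
E
```

```text
tilt 31.667457946052917 -x,-y slopes 21.80101541102704 21.78108296432216 q [ 0.56 -0.03 -0.66  2.32  0.63  0.43 -0.25] [ 0.44531323 -0.0870799   0.30398972]
[145 102  13  69  70] [152.  136.2] tote mm @31 [-65.4 -82.   31. ]
[ 177  108   49   77 2041] [200.7 144.1] tote mm @31 [-60.3 -50.3  31. ]
pred px [-0.09, -0.07, 0.05] [153.4  94.3]
pred px [-0.086, -0.066, 0.0045] [185.3 104. ]
pred px [-0.04, -0.07, 0.05] [164.2 180.3]
```

View pics/w24c.png

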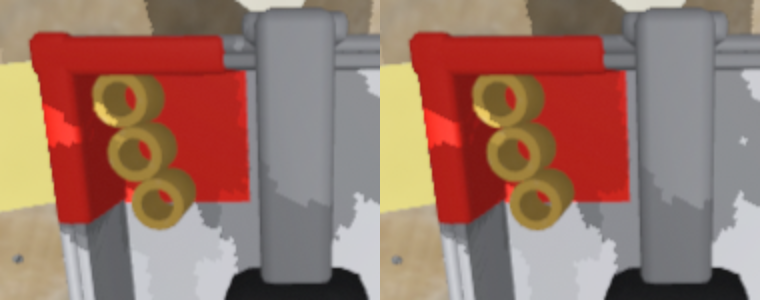

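The sleeves are stuck in a bent row held by friction, with the third farther off the wall than the second. If I reduce the y lean slowly, the third should slip round first while the others stay.

>>> arm_command(
  delta_pos=[
    [0,0,0],
    [0,0,0],
    [0,0,0],
    [0,0,0],
    [0,0,0],
    [0,0,0],
    [0,0,0],
    [0,0,0],
  ],
  rotation=[
    [0,0,-0.3],
    [0,0,-0.6],
    [0,0,-0.7],
    [0,0,-0.7],
    [0,0,-0.7],
    [0,0,-0.6],
    [0,0,-0.3],
    [0,0,0],
  ],
)

```text
clock: 26.4
position: [0.4455, -0.0869, 0.3042]
tool_rot: [-0.029, 1.191, -1.309]
force: [0.0, 0.3, -4.2]
grip_width: 0.0323
```

```bash
python3 sl.py w25 .104|head -5
```

```text
tilt 21.749768936565467 -x,-y slopes 21.74007557134359 -0.618262018593021 q [ 0.43  0.19 -0.72  2.04  0.59  1.05 -0.31] [ 0.44554734 -0.08685108  0.30421403]
[210   0   7  50  59] [213.   23.8] tote mm @31 [-129.9  -37.3   31. ]
[ 177  107   47   79 2061] [199.5 143.8] tote mm @31 [-60.3 -51.2  31. ]
pred px [-0.09, -0.07, 0.05] [153.7  94.3]
pred px [-0.086, -0.066, 0.0045] [185.5 104. ]
```

>>> arm_command(
  delta_pos=[
    [0,0,0],
    [0,0,0],
    [0,0,0],
    [0,0,0],
  ],
  rotation=[
    [0,0,-0.3],
    [0,0,-0.4],
    [0,0,-0.2],
    [0,0,0],
  ],
)

```text
clock: 26.85
position: [0.4449, -0.0875, 0.3044]
tool_rot: [-0.251, 1.178, -1.55]
force: [-0.2, -0.3, -5.3]
grip_width: 0.0324
```

```bash
python3 sl.py w26 .104|head -4
```

```text
tilt 22.519484365160455 -x,-y slopes 21.779228627298686 -5.450712975101124 q [ 0.4   0.25 -0.71  1.98  0.59  1.17 -0.33] [ 0.44489251 -0.08747468  0.30439259]
[231   0   8  51  60] [234.8  24.9] tote mm @31 [-129.4  -24.6   31. ]
[ 177  108   47   78 2086] [199.8 144.7] tote mm @31 [-59.8 -51.1  31. ]
pred px [-0.09, -0.07, 0.05] [153.8  94.3]
```

>>> arm_command(
  delta_pos=[
    [0,0,0],
    [0,0,0],
    [0,0,0],
    [0,0,0],
  ],
  rotation=[
    [0,0,-0.2],
    [0,0,-0.3],
    [0,0,-0.1],
    [0,0,0],
  ],
)

```text
clock: 27.3
position: [0.4444, -0.088, 0.3049]
tool_rot: [-0.39, 1.157, -1.702]
force: [0.6, -0.3, -5.9]
grip_width: 0.0325
```

```bash
python3 sl.py w27 .104|head -4
```

```text
tilt 23.715607852848095 -x,-y slopes 21.841857299594714 -8.788559552866825 q [ 0.38  0.28 -0.71  1.94  0.59  1.24 -0.34] [ 0.44436218 -0.08796842  0.30485482]
[245   0   9  58  64] [249.2  27.9] tote mm @31 [-127.8  -16.1   31. ]
[ 177  108   48   78 2078] [200.1 144.7] tote mm @31 [-59.8 -50.9  31. ]
pred px [-0.09, -0.07, 0.05] [153.8  94.3]
```

>>> arm_command(
  delta_pos=[
    [0,0,0],
    [0,0,0],
    [0,0,0],
  ],
  rotation=[
    [0,0,-0.2],
    [0,0,-0.1],
    [0,0,0],
  ],
)

```text
clock: 27.65
position: [0.4442, -0.0881, 0.3051]
tool_rot: [-0.455, 1.143, -1.775]
force: [0.2, -0.2, -4.9]
grip_width: 0.0326
```

```bash
python3 sl.py w28 .104|head -4
```

```text
tilt 24.50138665555669 -x,-y slopes 21.86796592669853 -10.507324854855048 q [ 0.37  0.3  -0.7   1.92  0.58  1.28 -0.34] [ 0.44422367 -0.08811315  0.30509656]
[252   0  10  60  70] [256.5  29.9] tote mm @31 [-126.8  -11.8   31. ]
[ 177  108   48   78 2081] [200.4 144.6] tote mm @31 [-59.8 -50.7  31. ]
pred px [-0.09, -0.07, 0.05] [153.9  94.3]
```

>>> arm_command(
  delta_pos=[
    [0,0,0],
    [0,0,0],
    [0,0,0],
  ],
  rotation=[
    [0,0,-0.2],
    [0,0,-0.1],
    [0,0,0],
  ],
)

```text
clock: 28.0
position: [0.4442, -0.0882, 0.3051]
tool_rot: [-0.519, 1.127, -1.845]
force: [-1.2, 0.1, -5.3]
grip_width: 0.0322
```

```bash
python3 sl.py w29 .104|head -4
```

```text
tilt 25.40962116991182 -x,-y slopes 21.87459674345693 -12.289039282252222 q [ 0.35  0.32 -0.7   1.9   0.58  1.32 -0.34] [ 0.44416818 -0.08818614  0.3051329 ]
[260   0   9  61  68] [264.2  29.3] tote mm @31 [-127.1   -7.2   31. ]
[ 177  108   50   77 2062] [201.4 144.3] tote mm @31 [-60.  -50.1  31. ]
pred px [-0.09, -0.07, 0.05] [153.9  94.3]
```

>>> arm_command(
  delta_pos=[
    [0,0,0],
  ],
  rotation=[
    [0,0,-0.05],
  ],
)

```text
clock: 28.15
position: [0.4441, -0.0882, 0.3052]
tool_rot: [-0.528, 1.125, -1.855]
force: [-0.1, 0.5, -5.9]
grip_width: 0.0327
```

```bash
python3 sl.py w30 .104|head -4
```

```text
tilt 25.551976035071092 -x,-y slopes 21.876791534095474 -12.548658667181545 q [ 0.35  0.33 -0.7   1.9   0.58  1.33 -0.34] [ 0.44409854 -0.08816676  0.30515045]
[260   0  11  69  75] [264.8  32.9] tote mm @31 [-125.3   -6.9   31. ]
[ 177  108   52   77 2059] [202.3 144. ] tote mm @31 [-60.2 -49.5  31. ]
pred px [-0.09, -0.07, 0.05] [153.9  94.3]
```

>>> arm_command(
  delta_pos=[
    [0,0,0],
    [0,0,0],
  ],
  rotation=[
    [0,0,0],
    [0,0,0],
  ],
)

```text
clock: 28.4
position: [0.4442, -0.0882, 0.3051]
tool_rot: [-0.529, 1.125, -1.856]
force: [0.4, -1.1, -5.0]
grip_width: 0.0328
```

```bash
python3 sl.py w31 .104|head -4
```

```text
tilt 25.56495899084645 -x,-y slopes 21.875552960792337 -12.574479989357009 q [ 0.35  0.33 -0.7   1.9   0.58  1.33 -0.34] [ 0.44416271 -0.08820695  0.30512315]
[261   0  10  60  65] [265.6  28.4] tote mm @31 [-127.6   -6.4   31. ]
[ 177  108   66   67 1942] [208.5 139.6] tote mm @31 [-63.1 -45.1  31. ]
pred px [-0.09, -0.07, 0.05] [153.9  94.4]
```

Sleeve 3 is swinging over by itself. Returning now.

>>> arm_command(
  delta_pos=[
    [0,0,0],
    [0,0,0],
    [0,0,0],
    [0,0,0],
    [0,0,0],
    [0,0,0],
    [0,0,0],
    [0,0,0],
    [0,0,0],
    [0,0,0],
  ],
  rotation=[
    [0,0,0.4],
    [0,0,0.8],
    [0,0,1],
    [0,0,1],
    [0,0,1],
    [0,0,0.8],
    [0,0,0.6],
    [0,0,0.2],
    [0,0,0],
    [0,0,0],
  ],
)

```text
clock: 29.45
position: [0.4413, -0.0887, 0.3048]
tool_rot: [0.751, 1.031, -0.452]
force: [-0.5, -0.0, -5.4]
grip_width: 0.0325
```

```bash
python3 sl.py w32 .104
```

```text
tilt 30.946119091390294 -x,-y slopes 22.08530843408885 20.536925282073156 q [ 0.58 -0.03 -0.69  2.31  0.62  0.46 -0.25] [ 0.44129243 -0.08865223  0.30477569]
[107   0   7  49  67] [110.1  22.5] tote mm @31 [-130.5  -97.7   31. ]
[145 102  13  69  71] [151.9 135.8] tote mm @31 [-65.6 -82.   31. ]
[ 176  105   82   29 1550] [214.7 119.3] tote mm @31 [-76.  -39.9  31. ]
pred px [-0.09, -0.07, 0.05] [153.3  94.3]
pred px [-0.086, -0.066, 0.0045] [185.3 104. ]
pred px [-0.04, -0.07, 0.05] [164.1 180.3]
```

The sleeves nested as a tight row again, this time along the −x wall. That row is the stable arrangement, and more tries would eat the time margin, so I'll accept it. I'll trim the tilt to about 34° with an even lean, settle and verify.

>>> arm_command(
  delta_pos=[
    [0,0,0],
    [0,0,0],
    [0,0,0],
    [0,0,0],
    [0,0,0],
    [0,0,0],
    [0,0,0],
    [0,0,0],
    [0,0,0],
    [0,0,0],
  ],
  rotation=[
    [0,-0.05,0.15],
    [0,-0.1,0.2],
    [0,-0.1,0.15],
    [0,-0.05,0.1],
    [0,0,0],
    [0,0,0],
    [0,0,0],
    [0,0,0],
    [0,0,0],
    [0,0,0],
  ],
)

```text
clock: 30.5
position: [0.4428, -0.0869, 0.3042]
tool_rot: [0.791, 0.964, -0.402]
force: [0.2, 0.2, -6.0]
grip_width: 0.0326
```

```bash
python3 sl.py w33 .104; python3 chk.py f1
python3 - <<'E'
import cv2,numpy as np
w=cv2.resize(cv2.imread('pics/w33.png')[70:200,130:280],None,fx=2.6,fy=2.6)
s=cv2.resize(cv2.imread('pics/f1s.png'),(358,338))
cv2.imwrite('pics/fin.png',np.hstack([w[:338],s]))
E
```

```text
tilt 34.79515846575862 -x,-y slopes 23.657613556306647 23.93688938112793 q [ 0.59 -0.04 -0.7   2.36  0.78  0.37 -0.41] [ 0.44277564 -0.08693563  0.30415325]
[144  94  13  70  76] [150.6 128.1] tote mm @31 [-70.5 -82.2  31. ]
[ 177  105   81   29 1536] [215.  119.3] tote mm @31 [-76.  -39.7  31. ]
pred px [-0.09, -0.07, 0.05] [153.3  94.4]
pred px [-0.086, -0.066, 0.0045] [185.3 104.1]
pred px [-0.04, -0.07, 0.05] [164.1 180.4]
[ 0.44278761 -0.08690023  0.30417933] [ 0.592 -0.044 -0.702  2.361  0.777  0.374 -0.409] [ 0.45632064  0.24147999 -5.59054124] [ 0.52929315  1.24700567 -0.01078377] 0.03259041506823687
tilt 34.799167483489505 lean in tote axes 0.0 lean dir vs tote -x,-y 0.3953532426180997 0.41157766109474225
red_foot [ 0.41093465 -0.05728981  0.16493274]
red_corner px 314.3735718557007 213.80075746719012
top 246 266
```

View pics/fin.png

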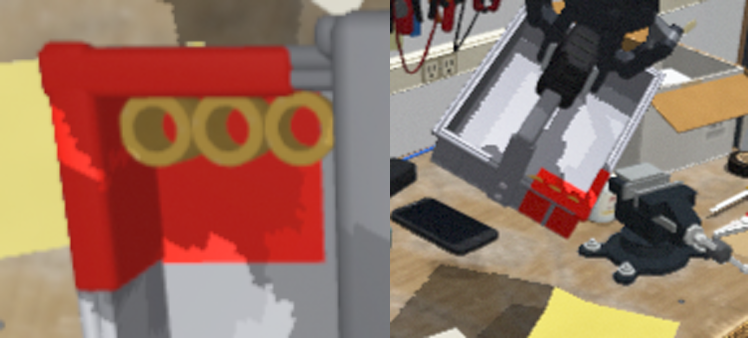

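The final view shows the three sleeves touching in the red corner at crop px (155,128), (227,128) and (298,128). The tote is held still at 34.8°. Handing in.

```bash
python3 -c "
from workcell import monitor,bot
s=monitor.observe();print(s['clock'],abs(s['qd']).max());print(bot.job_done())"
```

```text
30.65 0.0031176546345133443
the job is handed in; nothing more can be done
None
```

I handed the job in at 30.65 s. The arm is holding the tote by its black handle, tilted 34.8° toward the red corner. All three sleeves are in that corner and none spilled.

- **Lift:** the lowest point of the tote, the red foot, works out to about 16 cm above the bench. The arm was still (joint speeds at most 0.003 rad/s), the grip was steady at 32.6 mm, and the load of about 5.6 N roughly matches the tote plus three sleeves.
- **Sleeves:** they stand touching in a straight row along the red corner's −x wall, not bunched around the corner itself. The third sleeve's centre is about 45 mm out from the corner, close to the edge of the red area. I tried four times to nest them tighter by changing the lean, and each time they settled back into a row along one wall or the other.
- **Bystanders:** I never moved the arm near them. The phone looks undisturbed in the last picture, but I did not measure any of the four again. The meter and the board were out of the last crop, and only part of the flux bottle shows.
- **Disagreement:** the tote's rim appeared about 8 px (roughly 6 mm) from where my calculation put it in the wrist view. I judged the sleeves from the picture instead, and the foot height carries a similar error.

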